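# Seat the keyed battery pack in its charging cradle

## Robot

A 6-joint arm with a two-finger parallel gripper is mounted at the origin on the work surface. World frame = base frame: x ahead of the robot, y to its left, z up, the work surface at z = 0. Lengths are in m, angles in rad, forces in N, time in s.
With the tool pointing down it reaches from about 0.25 to 0.775 m from the base axis. Payload 4 kg.
Tool frame: the origin (TCP) lies midway between the tips of the shut fingers; the grasp point (between the pads) lies 19 mm behind it; y points along the fingers, x is the direction in which the jaws open and shut, and the axes are right-handed (so a half turn about y gives the same grasp; the last joint's range is limited). The gripper opens to 94 mm and grips with 3 to 60 N. Pads are 16 mm wide; open, the fingers measure 119 mm over their backs; the gripper's body (75 mm by 177 mm) begins 78 mm behind the grasp point.
Start: joints at [-1.251, 0.087, 1.371, -0, 1.684, -0.103], TCP at [0.226, -0.502, 0.206] pointing down, gripper open.
Joint ranges: [-3.1, 3.1], [-0.76, 2.03], [0.27, 2.55], [-1.08, 4.22], [0.17, 2.65], [-2.57, 2.57]. Speed limits (rad/s): [2.79, 2.79, 3.14, 3.14, 3.14, 3.14].

## Interface

Orientations are given as [roll, pitch, yaw] about the fixed x, y, z axes, in that order (R = Rz(yaw) Ry(pitch) Rx(roll)).
In Python, from bench import robot, snapshot, camera_info, ticket gives the robot as it stands.
- The arm moves only by the shell command python3 -m creep 'ROWS'. ROWS is JSON, a list of rows, each an object with "slide": the shift along the tool's x, y, z in mm, a list of three; "roll": the turn about the tool's y in degrees; "grip": the closure, from 0 (fully open) to 1 (shut). In form: [{"slide": [x, y, z], "roll": roll, "grip": grip}, ...]. A call has 1 to 20 rows; each row is the pose to reach, as a shift and turn from the pose commanded when the call began, along the tool's axes at that moment; what a row does not reach only later rows make up. A row lasts 1/12 s, in which the tool goes at most 41.7 mm and 7.16 degrees, less where a joint would pass 70% of its speed; a pose out of reach is approached as far as the arm can. A call with a gripper value outside its range is refused whole. The fingers move at their own pace and stop on an object; the grip force is fixed at half the most. Time passes only in rows, so rows that repeat a pose let the fingers close. It gives the time, the measured TCP pose, the force and the opening at its end, in the units of the state.
- robot.get_obs(): the state, without advancing time (a new reading comes with each control period).
- snapshot(name): name is "side" or "top" or "wrist"; returns the picture (384x512x3 uint8, red, green, blue); there is no depth.
- camera_info(name): a dict with "fx", "fy", "cx", "cy" (pixels), "cam_to_world" (4x4, takes a point from camera to world coordinates). Camera axes: x right, y down, z forward; pixel columns grow to the right and rows downward; lengths in m; the calibration is good to about 2 mm. A picture is of the moment at which its call begins: read the wrist's pose just before it. camera_info takes no time and is no camera call; for the wrist camera it gives the pose at the moment of the call.
- ticket.close_job(): hands the job in, once; it reports no verdict.
The state is a dict: "time": time; "joint_positions": joint angles; "qvel": joint speeds; "joint_torque": joint torques, N m; "tool_pos": TCP position; "ee_rot": TCP orientation; "wrist_force": force on the tool from outside, world axes, zero at the start; "wrist_torque": the same for the moment, N m; "width": finger opening in m.
Only numpy, scipy, OpenCV 4.12 (cv2) and the standard library are available. Lean on these libraries where they do the work, as an engineer would, in place of code of your own. Each camera call takes 0.05 s, during which the arm holds its last target.

## Task

Put the battery pack with the side bump into the charging cradle: turn it so that its outline matches the cradle's cutout, lower it in without dropping it, and leave it lying flat on the pocket floor, let go of. Leave the plain straight pack where it lies.

Things in the scene. Friction and masses are not known exactly. Their poses are not given: they have to be found in the camera images.
- keyed_pack: Pack to be charged: loose, off-white plastic, 0.3 kg, 38 mm tall, flat top, lying flat on the bench. L-shaped from above: bar x -50..50, y -20..20 mm, and a bump of the same height at x 20..50, y 20..42. Three thin dark lines on top near the -x end. Origin: centre of the bar's underside, z up. Grip from above across the 40 mm width at x about -10, where both sides are plain.
- cradle: Grey charging cradle fixed to the bench: low block, x -76..76, y -46..68 mm, deck 18 mm above the bench, with an L-shaped cutout pocket (see point pocket). Origin on the bench under the pocket's bar centre, z up. Small green lamp at the deck's -x +y corner, black plug at its +x end. Fingers reaching lower than 12 mm above a seated pack's underside would meet the deck.
- pocket (a point): Centre of the pocket bar's dark floor, 6 mm above the bench; axes as the cradle. Pocket: x -56..56, y -26..26 mm, plus a bay for the bump at x 14..56, y 26..48: 6 mm clearance all round; the upper 6 mm of the 12 mm walls flare out at 45 degrees. Seated, the keyed pack's origin and x, y, z axes match this point's and 26 mm of it stand above the deck. Half turned, it does not go in.
- plain_pack: The other pack, to be left alone: loose, same off-white plastic, the same 100 x 40 x 38 mm bar (x, y, z) with dark lines on top, but straight, without a bump. Origin: centre of its underside.
Things that resemble listed ones, but are neither listed nor needed, are in the scene too. Leave any purple or red look-alike of the cradle alone.

How it is judged:
By the outcome, as a careful person would: the job done as asked, in the order asked, and still so for the second after the job is handed in, with the robot touching nothing.
It also fails if it takes over 38 s, if anything falls off the work surface, if the arm or the gripper's body presses on something with over 40 N, if the wrist force passes 120 N, or if a joint passes its speed limit or range.

## Working session

There is one attempt and no reset: what is moved stays moved. The work goes in short steps, Python scripts to look and compute and a shell command to move; the robot and the scene stay as the last step left them, time stands still between calls to the robot, and variables do not carry over. Pictures are saved under pics/ and viewed, and the job is handed in when it is done.

```bash
mkdir -p pics; ls
python3 - <<'E'
from bench import robot, snapshot, camera_info
import cv2,numpy as np
np.set_printoptions(precision=4,suppress=True)
o=robot.get_obs();print(o['time'],o['tool_pos'],o['ee_rot'],o['width'])
for n in ['top','side']:
    i=snapshot(n);cv2.imwrite(f'pics/{n}0.png',cv2.cvtColor(i,cv2.COLOR_RGB2BGR));c=camera_info(n);print(n,c)
E
```

```text
pics
0.0 [ 0.2255 -0.501   0.2043] [-1.5706  0.0022 -1.148 ] 0.0941046625124874
top {'fx': 446.84324497741136, 'fy': 446.84324497741136, 'cx': 253.2010488892816, 'cy': 192.86064868157425, 'cam_to_world': array([[-0.0066, -0.9947,  0.1029,  0.366 ],
       [-0.9997,  0.0042, -0.0234,  0.0752],
       [ 0.0228, -0.103 , -0.9944,  1.1882],
       [ 0.    ,  0.    ,  0.    ,  1.    ]])}
side {'fx': 425.59112402217073, 'fy': 425.59112402217073, 'cx': 251.29956700629097, 'cy': 193.44853534011204, 'cam_to_world': array([[-0.7763, -0.4633,  0.4274,  0.0593],
       [-0.6302,  0.5592, -0.5386,  0.6254],
       [ 0.0105, -0.6875, -0.7261,  0.8092],
       [ 0.    ,  0.    ,  0.    ,  1.    ]])}
```

View pics/top0.png

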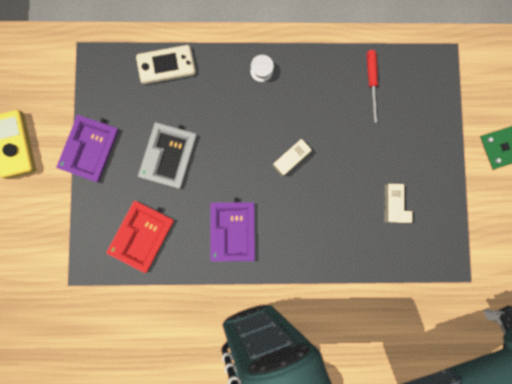

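View pics/side0.png

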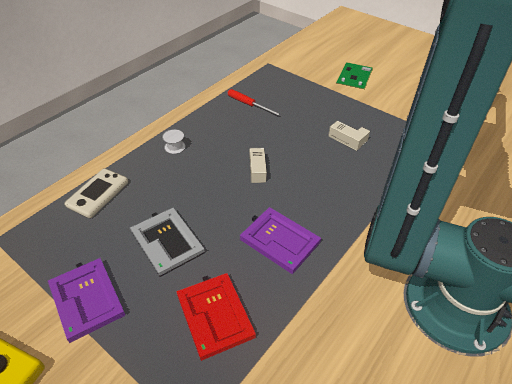

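Candidates for the pack: the L-shaped one at top (397,203), the straight pack at (293,157), and the handheld device at (166,65). For the cradle: grey at (168,155), purple at (88,148) and (233,231), red at (140,236). I choose the L-shaped pack and the grey cradle, and will check both in close crops.

Run:
```python
import cv2,numpy as np
i=cv2.imread('pics/top0.png')
a=cv2.resize(i[175:235,365:430],None,fx=6,fy=6,interpolation=cv2.INTER_CUBIC)
b=cv2.resize(i[112:197,130:207],None,fx=5,fy=5,interpolation=cv2.INTER_CUBIC)
h=max(a.shape[0],b.shape[0])
p=lambda x:cv2.copyMakeBorder(x,0,h-x.shape[0],0,10,0)
cv2.imwrite('pics/crop0.png',np.hstack([p(a),p(b)]))
```

```text
(no output)
```

View pics/crop0.png

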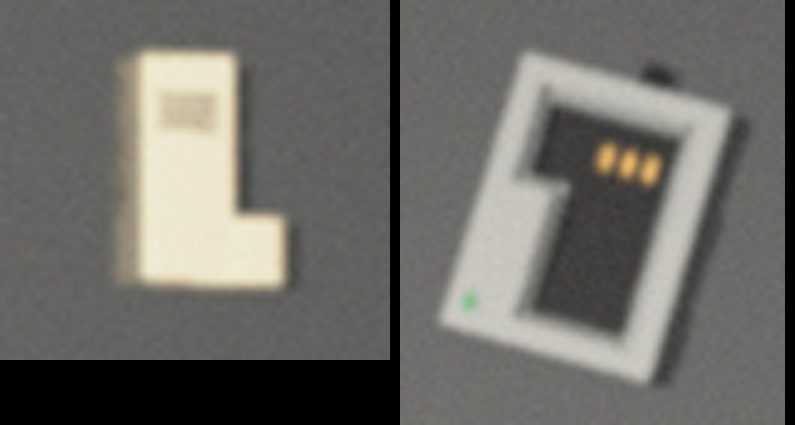

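```bash
cat > h.py <<'E'
import numpy as np,cv2
from scipy.optimize import least_squares
def proj(ci,P):
    T=np.linalg.inv(ci['cam_to_world']);q=P@T[:3,:3].T+T[:3,3]
    return np.c_[ci['fx']*q[:,0]/q[:,2]+ci['cx'],ci['fy']*q[:,1]/q[:,2]+ci['cy']]
def fit(ci,model,px,z,x0):
    m=np.array(model,float)/1000;px=np.array(px,float)
    def P(v):
        c,s=np.cos(v[2]),np.sin(v[2]);return np.c_[v[0]+c*m[:,0]-s*m[:,1],v[1]+s*m[:,0]+c*m[:,1],np.full(len(m),z)]
    r=least_squares(lambda v:(proj(ci,P(v))-px).ravel(),x0,x_scale=[.1,.1,1])
    return r.x,r.fun.reshape(-1,2)
PACK=[(-50,-20),(-50,20),(20,20),(20,42),(50,42),(50,-20)]
DECK=[(76,68),(76,-46),(-76,-46),(-76,68)]
E
python3 - <<'E'
from h import *
from bench import camera_info,robot
np.set_printoptions(precision=4,suppress=True)
ci=camera_info('top')
f=lambda c,s,o:(np.array(c)+.5)/s-.5+np.array(o)
p,r=fit(ci,PACK,f([(138,50),(237,50),(237,213),(286,213),(286,290),(138,287)],6,(365,175)),.038,[.4,-.3,3.1]);print(p,np.degrees(p[2]),r)
p,r=fit(ci,DECK,f([(125,52),(333,107),(250,383),(40,322)],5,(130,112)),.018,[.4,.3,-.3]);print(p,np.degrees(p[2]),r)
print(camera_info('wrist'))
E
```

```text
[ 0.4584 -0.3231  3.1083] 178.09493364022435 [[ 0.6274  0.2562]
 [-0.6741  0.704 ]
 [-0.4528  0.2677]
 [-0.217   0.5052]
 [-0.0988 -0.7735]
 [ 0.8085 -0.9326]]
[ 0.5868  0.2644 -0.2797] -16.027691863635013 [[ 0.1486 -0.2125]
 [-0.2875  0.3319]
 [-0.074  -0.2896]
 [ 0.2101  0.1772]]
{'fx': 290.62327717069485, 'fy': 290.62327717069485, 'cx': 251.53368548901892, 'cy': 190.39339549145393, 'cam_to_world': array([[ 0.4107, -0.8834, -0.2257,  0.2899],
       [-0.9117, -0.3984, -0.1   , -0.4717],
       [-0.0016,  0.2469, -0.969 ,  0.3843],
       [ 0.    ,  0.    ,  0.    ,  1.    ]])}
```

```bash
python3 -m creep '[{"slide":[-8,10,37],"roll":4,"grip":0},{"slide":[-16,20,74],"roll":8,"grip":0},{"slide":[-23,30,110],"roll":12,"grip":0},{"slide":[-31,40,147],"roll":16,"grip":0},{"slide":[-39,50,184],"roll":20,"grip":0},{"slide":[-47,60,220],"roll":24,"grip":0},{"slide":[-55,68,257],"roll":26,"grip":0},{"slide":[-62,74,294],"roll":26,"grip":0},{"slide":[-62,74,294],"roll":26,"grip":0},{"slide":[-62,74,294],"roll":26,"grip":0},{"slide":[-62,74,294],"roll":26,"grip":0},{"slide":[-62,74,294],"roll":26,"grip":0}]'
python3 - <<'E'
from h import *
from bench import *
np.set_printoptions(precision=4,suppress=True)
o=robot.get_obs();print(o['time'],o['tool_pos'],o['ee_rot'],o['joint_positions'],o['wrist_force'],abs(o['qvel']).max())
ci=camera_info('wrist');np.savez('w1.npz',**ci);i=snapshot('wrist');cv2.imwrite('pics/w1.png',cv2.cvtColor(i,cv2.COLOR_RGB2BGR))
E
```

```text
time: 1.1
tool_pos: [0.4675, -0.3254, 0.1317]
ee_rot: [-1.571, -0.001, -1.603]
wrist_force: [0.3, 0.7, 0.3]
width: 0.094
1.1 [ 0.4675 -0.3254  0.1317] [-1.571  -0.0007 -1.6032] [-0.7072  0.1559  1.4412 -0.0007  1.5442  0.8961] [0.3478 0.699  0.3303] 0.01191812506820926
```

View pics/w1.png

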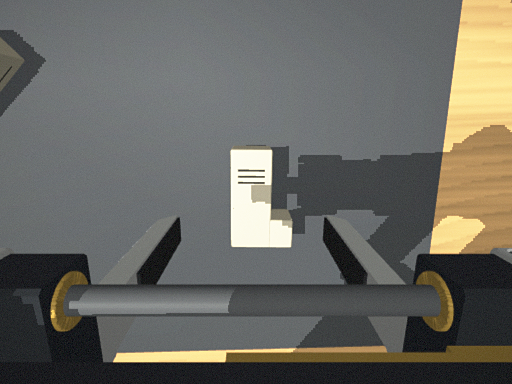

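The wrist view shows the L pack upright at (260,200), with the lines at the far end and the bump at (281,228). A crop should give finer corners.

Run:
```python
import cv2
i=cv2.imread('pics/w1.png')
cv2.imwrite('pics/w1c.png',cv2.resize(i[135:260,215:310],None,fx=4.8,fy=4.8,interpolation=cv2.INTER_CUBIC))
```

```text
(no output)
```

View pics/w1c.png

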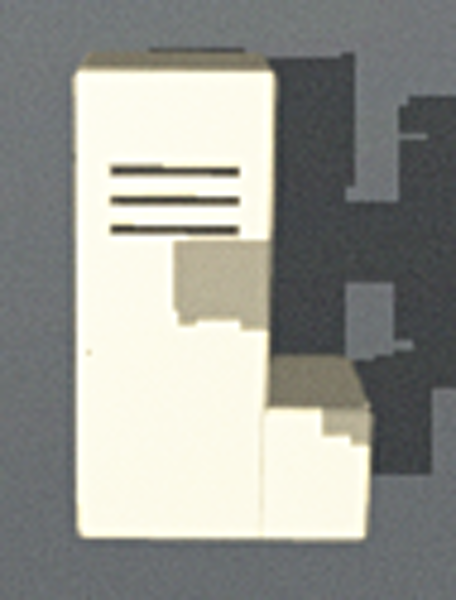

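Run:
```python
from h import *
np.set_printoptions(precision=4,suppress=True)
ci=dict(np.load('w1.npz'))
f=lambda c,s,o:(np.array(c)+.5)/s-.5+np.array(o)
p,r=fit(ci,PACK,f([(75,70),(273,70),(266,407),(371,407),(367,538),(79,538)],4.8,(215,135)),.038,[.4,-.3,3.1]);print(p,np.degrees(p[2]),r)
g=p[:2]+np.array([np.cos(p[2]),np.sin(p[2])])*-.01;print(g)
```

```text
[ 0.4586 -0.3238  3.104 ] 177.84728764036132 [[-0.9558 -0.5103]
 [ 0.4743 -0.2731]
 [ 0.3207  0.0348]
 [ 0.5086  0.1475]
 [ 0.158   0.5558]
 [-0.4827  0.2567]]
[ 0.4686 -0.3242]
```

```bash
python3 -m creep '[{"slide":[-1,25,1],"roll":0,"grip":0},{"slide":[-1,50,1],"roll":0,"grip":0},{"slide":[-1,75,1],"roll":0,"grip":0},{"slide":[-1,95,1],"roll":0,"grip":0},{"slide":[-1,107,1],"roll":0,"grip":0},{"slide":[-1,116,1],"roll":0,"grip":0},{"slide":[-1,116,1],"roll":0,"grip":0},{"slide":[-1,116,1],"roll":0,"grip":0},{"slide":[-1,116,1],"roll":0,"grip":0}]'
```

```text
time: 1.9
tool_pos: [0.4702, -0.3245, 0.0172]
ee_rot: [-1.568, -0.002, -1.602]
wrist_force: [-0.1, 0.6, 0.5]
width: 0.0941
```

```bash
python3 -m creep '[{"slide":[0,2,-1],"roll":0,"grip":0},{"slide":[0,2,-1],"roll":0,"grip":0.4},{"slide":[0,2,-1],"roll":0,"grip":1},{"slide":[0,2,-1],"roll":0,"grip":1},{"slide":[0,2,-1],"roll":0,"grip":1},{"slide":[0,2,-1],"roll":0,"grip":1},{"slide":[0,2,-1],"roll":0,"grip":1},{"slide":[0,2,-1],"roll":0,"grip":1},{"slide":[0,2,-1],"roll":0,"grip":1},{"slide":[0,2,-1],"roll":0,"grip":1}]'
python3 -c "
from bench import *
for k in range(1):
  o=robot.get_obs();print(o['tool_pos'],o['ee_rot'],o['width'],o['wrist_force'])"
```

```text
time: 2.73
tool_pos: [0.4684, -0.3236, 0.0135]
ee_rot: [-1.571, -0.001, -1.602]
wrist_force: [-0.2, -1.2, 0.2]
width: 0.04
[ 0.46844754 -0.32364932  0.01347449] [-1.57062945e+00 -5.64362871e-04 -1.60174232e+00] 0.04004250231673488 [-0.16756486 -1.15112547  0.21212737]
```

```bash
python3 -m creep '[{"slide":[0,-8,0],"roll":0,"grip":1},{"slide":[0,-20,0],"roll":0,"grip":1},{"slide":[0,-40,0],"roll":0,"grip":1},{"slide":[0,-60,0],"roll":0,"grip":1},{"slide":[0,-80,0],"roll":0,"grip":1},{"slide":[0,-100,0],"roll":0,"grip":1},{"slide":[0,-115,0],"roll":0,"grip":1},{"slide":[0,-120,0],"roll":0,"grip":1},{"slide":[0,-120,0],"roll":0,"grip":1},{"slide":[0,-120,0],"roll":0,"grip":1}]'
python3 - <<'E'
from h import *
from bench import *
np.set_printoptions(precision=4,suppress=True)
o=robot.get_obs();print(o['tool_pos'],o['ee_rot'],o['wrist_force'],o['wrist_torque'])
ci=camera_info('wrist');np.savez('w2.npz',**ci);i=snapshot('wrist');cv2.imwrite('pics/w2.png',cv2.cvtColor(i,cv2.COLOR_RGB2BGR))
E
```

```text
time: 3.57
tool_pos: [0.4681, -0.3232, 0.1332]
ee_rot: [-1.571, 0.0, -1.602]
wrist_force: [0.3, 0.9, -3.6]
width: 0.0402
[ 0.4681 -0.3232  0.1332] [-1.5712  0.0004 -1.6018] [ 0.3364  0.9308 -3.5674] [ 0.0853 -0.011  -0.0173]
```

View pics/w2.png

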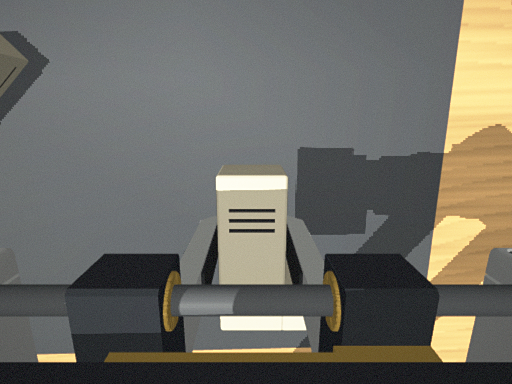

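Run:
```python
import cv2
i=cv2.imread('pics/w2.png')
cv2.imwrite('pics/w2c.png',cv2.resize(i[155:340,195:325],None,fx=3.2,fy=3.2,interpolation=cv2.INTER_CUBIC))
```

```text
(no output)
```

View pics/w2c.png

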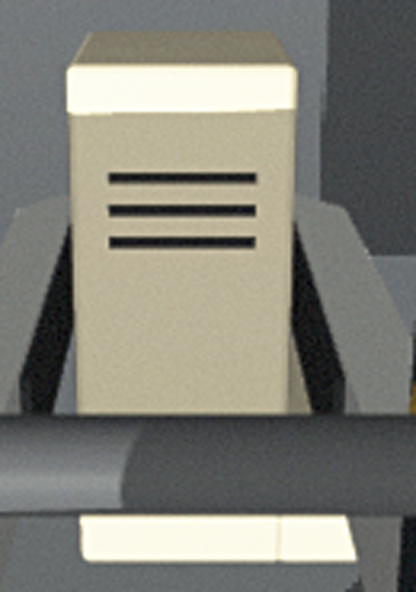

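Run:
```python
from h import *
from scipy.spatial.transform import Rotation as R
np.set_printoptions(precision=4,suppress=True)
def pnp(ci,c,s,o,M):
    px=(np.array(c,float)+.5)/s-.5+np.array(o); M=np.array(M,float)/1000
    K=np.array([[ci['fx'],0,ci['cx']],[0,ci['fy'],ci['cy']],[0,0,1]])
    ok,rv,t=cv2.solvePnP(M,px,K,None,flags=cv2.SOLVEPNP_SQPNP);ok,rv,t=cv2.solvePnP(M,px,K,None,rv,t,True)
    T=np.eye(4);T[:3,:3]=cv2.Rodrigues(rv)[0];T[:3,3]=t[:,0];W=ci['cam_to_world']@T
    print(W[:3,3],R.from_matrix(W[:3,:3]).as_euler('ZYX',degrees=True),np.abs(cv2.projectPoints(M,rv,t,K,None)[0][:,0]-px).max())
pnp(dict(np.load('w2.npz')),[(67,66),(297,66),(357,560),(80,560),(90,32),(280,32)],3.2,(195,155),[(-50,-20,38),(-50,20,38),(50,42,38),(50,-20,38),(-50,-20,0),(-50,20,0)])
pnp(dict(np.load('w1.npz')),[(75,70),(273,70),(266,407),(371,407),(367,538),(79,538),(91,52),(265,52)],4.8,(215,135),[(a,b,38) for a,b in PACK]+[(-50,-20,0),(-50,20,0)])
```

```text
[ 0.4563 -0.3208  0.1152] [176.2804  -0.0145  -0.5713] 5.186074074859789
[ 0.4574 -0.3247 -0.0037] [177.8821  -0.4507   1.1919] 0.5437009895758251
```

```bash
cat >> h.py <<'E'
from scipy.spatial.transform import Rotation as R
def pnp(ci,c,s,o,M):
    px=(np.array(c,float)+.5)/s-.5+np.array(o); M=np.array(M,float)/1000
    K=np.array([[ci['fx'],0,ci['cx']],[0,ci['fy'],ci['cy']],[0,0,1]])
    ok,rv,t=cv2.solvePnP(M,px,K,None,flags=cv2.SOLVEPNP_SQPNP);ok,rv,t=cv2.solvePnP(M,px,K,None,rv,t,True)
    T=np.eye(4);T[:3,:3]=cv2.Rodrigues(rv)[0];T[:3,3]=t[:,0];W=ci['cam_to_world']@T
    print(W[:3,3],R.from_matrix(W[:3,:3]).as_euler('ZYX',degrees=True),np.abs(cv2.projectPoints(M,rv,t,K,None)[0][:,0]-px).max())
E
python3 - <<'E'
from h import *
np.set_printoptions(precision=4,suppress=True)
pnp(dict(np.load('w2.npz')),[(67,66),(297,66),(280,560),(80,560),(90,32),(280,32)],3.2,(195,155),[(-50,-20,38),(-50,20,38),(50,20,38),(50,-20,38),(-50,-20,0),(-50,20,0)])
E
```

```text
[ 0.4568 -0.3229  0.1173] [178.0677  -0.3617   0.7241] 0.4978085507643186
```

```bash
python3 -m creep '[{"slide":[-8,0,1],"roll":-3,"grip":1},{"slide":[-24,0,3],"roll":-8,"grip":1},{"slide":[-42,0,6],"roll":-13,"grip":1},{"slide":[-63,0,9],"roll":-19,"grip":1},{"slide":[-84,0,12],"roll":-25,"grip":1},{"slide":[-108,0,16],"roll":-31,"grip":1},{"slide":[-132,0,20],"roll":-37,"grip":1},{"slide":[-156,0,24],"roll":-43,"grip":1},{"slide":[-180,0,28],"roll":-49,"grip":1},{"slide":[-204,0,31],"roll":-55,"grip":1},{"slide":[-228,0,34],"roll":-61,"grip":1},{"slide":[-252,0,38],"roll":-67,"grip":1},{"slide":[-276,0,42],"roll":-73,"grip":1},{"slide":[-300,0,46],"roll":-79,"grip":1},{"slide":[-320,0,49],"roll":-84,"grip":1},{"slide":[-335,0,51],"roll":-88,"grip":1},{"slide":[-344,0,52],"roll":-90,"grip":1},{"slide":[-344,0,52],"roll":-90,"grip":1},{"slide":[-344,0,52],"roll":-90,"grip":1}]'
```

```text
time: 5.2
tool_pos: [0.5304, 0.0186, 0.1324]
ee_rot: [-1.572, 0.002, -0.032]
wrist_force: [-0.8, 0.8, -3.4]
width: 0.04
```

```bash
python3 -m creep '[{"slide":[1,0,8],"roll":-3,"grip":1},{"slide":[3,0,22],"roll":-8,"grip":1},{"slide":[6,0,40],"roll":-14,"grip":1},{"slide":[9,0,60],"roll":-20,"grip":1},{"slide":[13,0,82],"roll":-26,"grip":1},{"slide":[16,0,104],"roll":-32,"grip":1},{"slide":[19,0,126],"roll":-38,"grip":1},{"slide":[23,0,148],"roll":-44,"grip":1},{"slide":[26,0,170],"roll":-50,"grip":1},{"slide":[29,0,192],"roll":-56,"grip":1},{"slide":[33,0,214],"roll":-62,"grip":1},{"slide":[36,0,232],"roll":-68,"grip":1},{"slide":[38,0,244],"roll":-73,"grip":1},{"slide":[38,0,250],"roll":-75.8,"grip":1},{"slide":[38,0,250],"roll":-75.8,"grip":1},{"slide":[38,0,250],"roll":-75.8,"grip":1},{"slide":[38,0,250],"roll":-75.8,"grip":1}]'
python3 - <<'E'
from h import *
from bench import *
np.set_printoptions(precision=4,suppress=True)
o=robot.get_obs();print(o['tool_pos'],o['ee_rot'],o['joint_positions'])
for n in ['wrist','top','side']:
    ci=camera_info(n);np.savez(f'{n}3.npz',**ci);i=snapshot(n);cv2.imwrite(f'pics/{n}3.png',cv2.cvtColor(i,cv2.COLOR_RGB2BGR))
E
```

```text
time: 6.62
tool_pos: [0.5769, 0.266, 0.1331]
ee_rot: [-1.571, 0.001, 1.289]
wrist_force: [0.8, 0.2, -3.7]
width: 0.0399
[0.5769 0.266  0.1331] [-1.5705  0.0012  1.2889] [ 0.3433  0.3001  1.2649 -0.0008  1.5775 -0.9456]
```

View pics/wrist3.png

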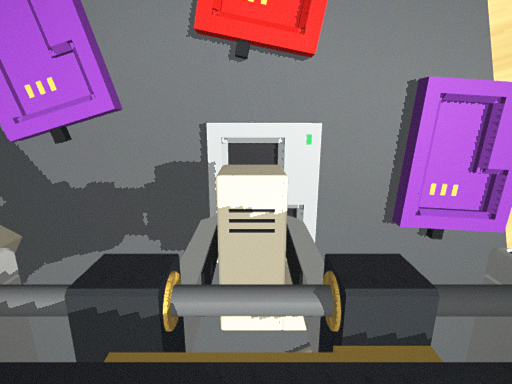

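View pics/side3.png

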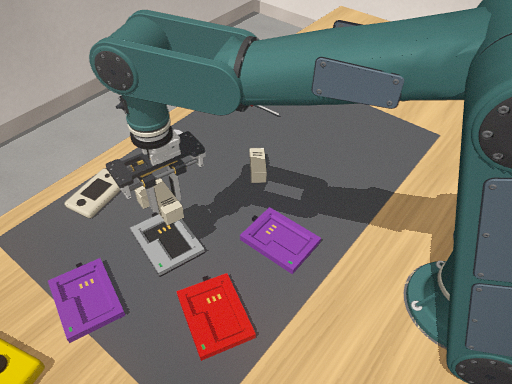

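The wrist view shows the pack over the grey cradle, with the lamp at (309,139) and the -x deck edge at row 123. The side view agrees. A zoom comes next to measure the alignment.

Run:
```python
import cv2
i=cv2.imread('pics/wrist3.png')
cv2.imwrite('pics/w3c.png',cv2.resize(i[112:250,195:330],None,fx=4.3,fy=4.3,interpolation=cv2.INTER_CUBIC))
```

```text
(no output)
```

View pics/w3c.png

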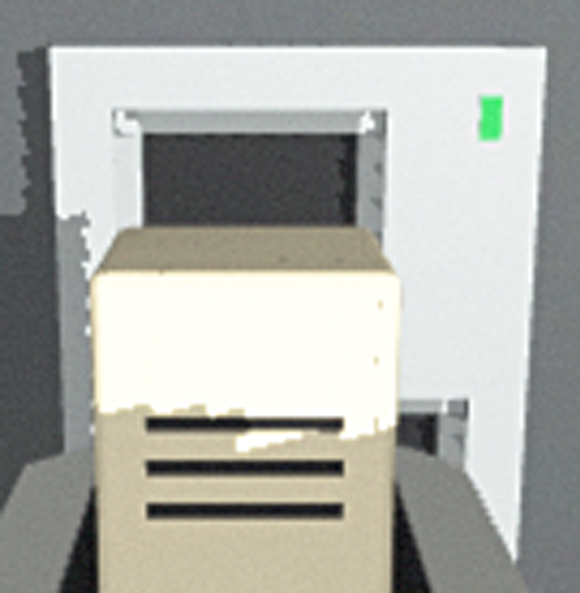

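Run:
```python
from h import *
np.set_printoptions(precision=4,suppress=True)
ci=dict(np.load('wrist3.npz'))
px=[(50,46),(546,46),(113,110),(387,110),(467,401),(143,133),(355,133)]
M=[(-76,-46,18),(-76,68,18),(-62,-32,18),(-62,32,18),(8,54,18),(-56,-26,6),(-56,26,6)]
pnp(ci,px,4.3,(195,112),M)
M=np.array(M,float);m=[tuple(a[:2]) for a in M]
q=(np.array(px,float)+.5)/4.3-.5+np.array((195,112))
p,r=fit(ci,m,q,M[:,2]/1000,[.58,.26,-.28]);print('cradle',p,np.degrees(p[2]));print(r)
# pack
f=lambda c:(np.array(c,float)+.5)/4.3-.5+np.array((195,112))
pk=[(93,270),(399,270)]
pnp(ci,[(93,270),(399,270),(380,228),(122,228)]+[((a-195+.5)*4.3-.5,(b-112+.5)*4.3-.5) for a,b in ((80/3.2-.34+195,560/3.2-.34+155),(280/3.2-.34+195,560/3.2-.34+155))],4.3,(195,112),[(-50,-20,38),(-50,20,38),(-50,20,0),(-50,-20,0),(50,-20,38),(50,20,38)])
```

```text
[0.5869 0.2641 0.0018] [-16.2765  -1.8348   0.5056] 0.5298963857476906
cradle [ 0.5865  0.2642 -0.284 ] -16.271469905103157
[[-0.0317  0.4181]
 [-0.1052  0.7276]
 [-0.1899 -0.071 ]
 [ 0.0294  0.101 ]
 [ 0.1203 -0.6097]
 [-0.1068 -0.4063]
 [ 0.3009 -0.2725]]
[0.586  0.264  0.1173] [-16.3826  -1.0886   0.9468] 0.9671713385472458
```

```bash
python3 -m creep '[{"slide":[0,15,0],"roll":0,"grip":1},{"slide":[0,35,0],"roll":0,"grip":1},{"slide":[0,55,0],"roll":0,"grip":1},{"slide":[0,72,0],"roll":0,"grip":1},{"slide":[0,84,0],"roll":0,"grip":1},{"slide":[0,90,0],"roll":0,"grip":1},{"slide":[0,90,0],"roll":0,"grip":1},{"slide":[0,90,0],"roll":0,"grip":1}]'
python3 - <<'E'
from h import *
from bench import *
np.set_printoptions(precision=4,suppress=True)
for n in ['wrist','side']:
    ci=camera_info(n);np.savez(f'{n}4.npz',**ci);i=snapshot(n);cv2.imwrite(f'pics/{n}4.png',cv2.cvtColor(i,cv2.COLOR_RGB2BGR))
    if n=='side': cv2.imwrite('pics/s4c.png',cv2.resize(i[190:290,110:230,::-1],None,fx=5,fy=5,interpolation=cv2.INTER_CUBIC))
    else: cv2.imwrite('pics/w4c.png',cv2.resize(i[120:340,180:345,::-1],None,fx=2.7,fy=2.7,interpolation=cv2.INTER_CUBIC))
E
```

```text
time: 7.43
tool_pos: [0.5771, 0.2674, 0.044]
ee_rot: [-1.571, -0.0, 1.292]
wrist_force: [0.2, 0.6, -2.8]
width: 0.0398
```

View pics/s4c.png

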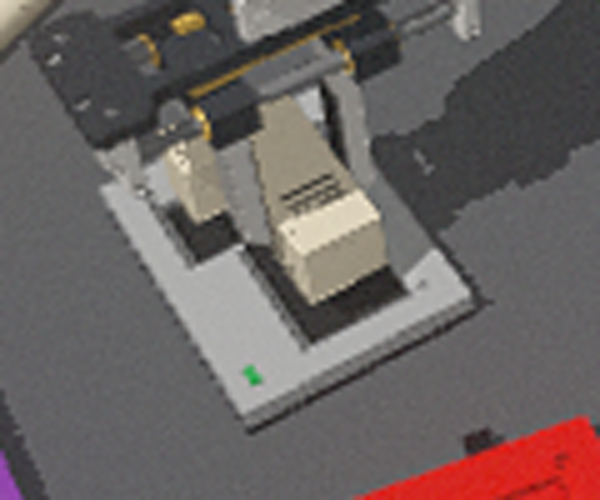

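View pics/w4c.png

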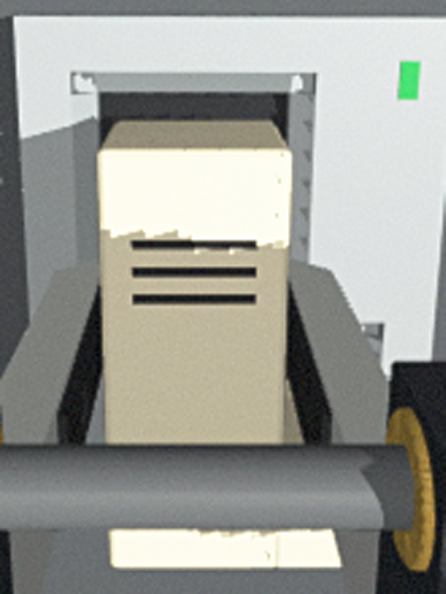

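The pack outline is centred over the cutout, with the bump over its bay and dark floor showing evenly on both sides. I'll continue down gently.

```bash
python3 -m creep '[{"slide":[0,4,0],"roll":0,"grip":1},{"slide":[0,9,0],"roll":0,"grip":1},{"slide":[0,14,0],"roll":0,"grip":1},{"slide":[0,18,0],"roll":0,"grip":1},{"slide":[0,20,0],"roll":0,"grip":1},{"slide":[0,20,0],"roll":0,"grip":1},{"slide":[0,20,0],"roll":0,"grip":1},{"slide":[0,20,0],"roll":0,"grip":1}]'
```

```text
time: 8.2
tool_pos: [0.5769, 0.2676, 0.0236]
ee_rot: [-1.571, -0.0, 1.292]
wrist_force: [1.1, -0.1, -3.8]
width: 0.0395
```

```bash
python3 -m creep '[{"slide":[0,0.5,0],"roll":0,"grip":1},{"slide":[0,1,0],"roll":0,"grip":1},{"slide":[0,1.5,0],"roll":0,"grip":1},{"slide":[0,2,0],"roll":0,"grip":1},{"slide":[0,2,0],"roll":0,"grip":1},{"slide":[0,2,0],"roll":0,"grip":1}]'
```

```text
time: 8.7
tool_pos: [0.5767, 0.2675, 0.0214]
ee_rot: [-1.571, 0.0, 1.292]
wrist_force: [0.4, -0.5, -4.3]
width: 0.0398
```

```bash
python3 -m creep '[{"slide":[0,0.5,0],"roll":0,"grip":1},{"slide":[0,1,0],"roll":0,"grip":1},{"slide":[0,1,0],"roll":0,"grip":1},{"slide":[0,1,0],"roll":0,"grip":1}]'
```

```text
time: 9.03
tool_pos: [0.5767, 0.2674, 0.0204]
ee_rot: [-1.571, 0.0, 1.292]
wrist_force: [0.2, 0.3, -4.4]
width: 0.0399
```

```bash
python3 -m creep '[{"slide":[0,0.5,0],"roll":0,"grip":1},{"slide":[0,0.5,0],"roll":0,"grip":1},{"slide":[0,0.5,0],"roll":0,"grip":1}]'; python3 -m creep '[{"slide":[0,0.5,0],"roll":0,"grip":1},{"slide":[0,0.5,0],"roll":0,"grip":1},{"slide":[0,0.5,0],"roll":0,"grip":1}]'
```

```text
time: 9.28
tool_pos: [0.5767, 0.2675, 0.0199]
ee_rot: [-1.571, 0.0, 1.292]
wrist_force: [-0.1, 0.4, -3.5]
width: 0.0395
time: 9.53
tool_pos: [0.5768, 0.2675, 0.0195]
ee_rot: [-1.571, -0.0, 1.292]
wrist_force: [0.5, -0.2, -3.7]
width: 0.0399
```

```bash
python3 -m creep '[{"slide":[0,0.5,0],"roll":0,"grip":1},{"slide":[0,0.5,0],"roll":0,"grip":1},{"slide":[0,0.5,0],"roll":0,"grip":1}]'
```

```text
time: 9.78
tool_pos: [0.5768, 0.2676, 0.0195]
ee_rot: [-1.571, -0.0, 1.292]
wrist_force: [-1.7, -0.1, 0.7]
width: 0.0396
```

Contact: Fz went from -3.7 to +0.7 N at TCP z 0.0195, where a seated pack should be. I'll open part way, then rise.

```bash
python3 -m creep '[{"slide":[0,0,0],"roll":0,"grip":0.5},{"slide":[0,0,0],"roll":0,"grip":0.48},{"slide":[0,0,0],"roll":0,"grip":0.45},{"slide":[0,0,0],"roll":0,"grip":0.45},{"slide":[0,0,0],"roll":0,"grip":0.45}]'
python3 -m creep '[{"slide":[0,-2,0],"roll":0,"grip":0.45},{"slide":[0,-6,0],"roll":0,"grip":0.45},{"slide":[0,-15,0],"roll":0,"grip":0.4},{"slide":[0,-30,0],"roll":0,"grip":0.3},{"slide":[0,-55,0],"roll":0,"grip":0},{"slide":[0,-85,0],"roll":0,"grip":0},{"slide":[0,-110,0],"roll":0,"grip":0},{"slide":[0,-120,0],"roll":0,"grip":0},{"slide":[0,-120,0],"roll":0,"grip":0},{"slide":[0,-120,0],"roll":0,"grip":0}]'
python3 - <<'E'
from h import *
from bench import *
for n in ['wrist','side','top']:
    ci=camera_info(n);np.savez(f'{n}5.npz',**ci);i=snapshot(n);cv2.imwrite(f'pics/{n}5.png',cv2.cvtColor(i,cv2.COLOR_RGB2BGR))
    if n=='side': cv2.imwrite('pics/s5c.png',cv2.resize(i[190:290,110:230,::-1],None,fx=5,fy=5,interpolation=cv2.INTER_CUBIC))
E
```

```text
time: 10.2
tool_pos: [0.577, 0.2676, 0.0192]
ee_rot: [-1.571, -0.0, 1.292]
wrist_force: [-0.0, -0.7, 0.4]
width: 0.0517
time: 11.03
tool_pos: [0.5768, 0.2675, 0.1392]
ee_rot: [-1.572, -0.0, 1.292]
wrist_force: [-0.5, 0.5, 0.2]
width: 0.0933
```

View pics/s5c.png

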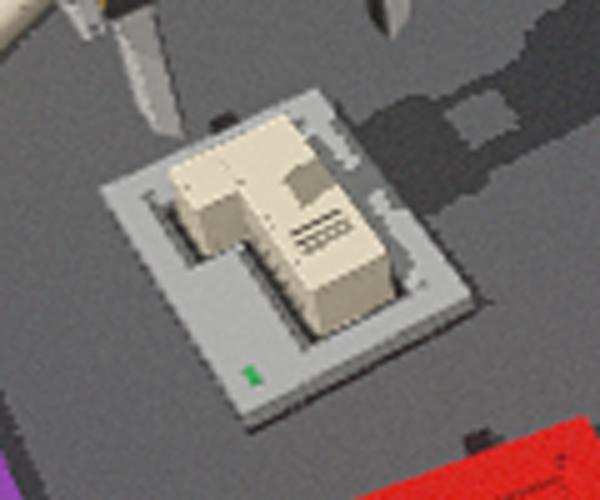

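View pics/wrist5.png

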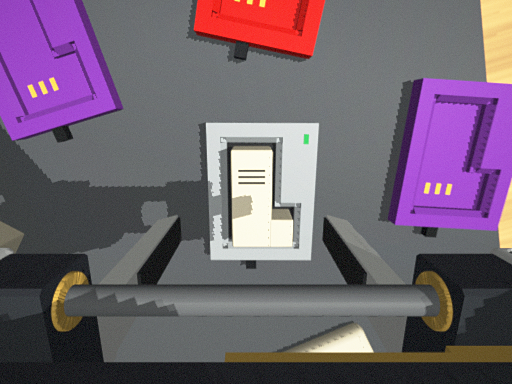

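The pack sits in the L cutout, with its top at (232–293, 147–246) in the wrist view and the fingers clear. One numeric check of height and level follows.

Run:
```python
import cv2
i=cv2.imread('pics/wrist5.png')
cv2.imwrite('pics/w5c.png',cv2.resize(i[115:265,200:325],None,fx=4,fy=4,interpolation=cv2.INTER_CUBIC))
```

```text
(no output)
```

View pics/w5c.png

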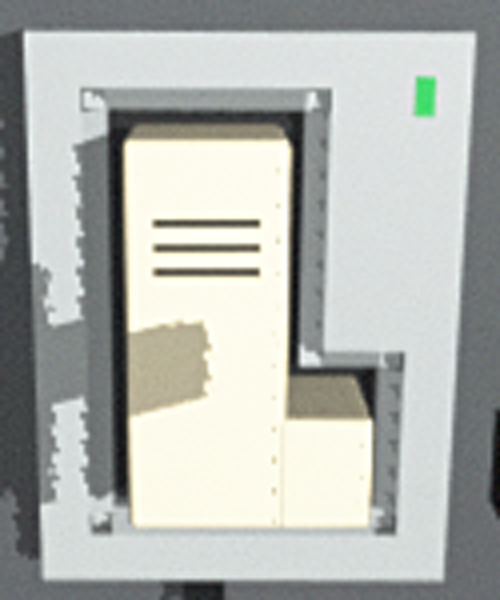

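Run:
```python
from h import *
from bench import *
np.set_printoptions(precision=4,suppress=True)
ci=dict(np.load('wrist5.npz'))
f=lambda c:(np.array(c,float)+.5)/4-.5+np.array((200,115))
k=[(124,138),(290,138),(284,417),(373,417),(370,527),(131,527)]
pnp(ci,k,4,(200,115),[(a,b,38) for a,b in PACK])
print(fit(ci,PACK,f(k),.044,[.58,.26,-.28]))
d=[(442,580),(44,580),(24,31),(476,31)]
d=[d[0],d[1],d[2],d[3]]
print(fit(ci,DECK,f(d),.018,[.58,.26,-.28]))
o=robot.get_obs();print(o['time'],o['wrist_force'],o['width'])
ticket.close_job()
```

```text
[0.5863 0.2652 0.0019] [-15.8771  -2.2173   0.6907] 0.4922870375708044
(array([ 0.5839,  0.2653, -0.2779]), array([[-0.6233, -0.1882],
       [ 0.3131, -0.2096],
       [ 0.5869,  0.1177],
       [ 0.2725,  0.1028],
       [-0.0092,  0.1242],
       [-0.5334,  0.1692]]))
(array([ 0.586 ,  0.2644, -0.281 ]), array([[ 0.3655, -0.0729],
       [-0.1632, -0.2752],
       [-0.0827, -0.0081],
       [-0.0963,  0.2998]]))
11.1833 [-0.3725  0.1265 -0.1852] 0.09365370165280577
the job is handed in; nothing more can be done
```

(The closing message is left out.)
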